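Blow off and stopper a vial in the guarded hand press

TASK

Stopper the vial that stands in the bench press: first clean it with a puff from the air duster canister beside the press (push its white nozzle cap fully down and let it spring back up), then flip the red safety catch outward until it has dropped all the way over, and pull the press's yellow handle bar towards the robot down to its stop. Finish while still holding the handle at its stop with the fingers: do not let go. Leave the flask, the bottle and the box of vials standing where they are.

Things in the scene. Friction and masses are not known exactly. Their poses are not given: they have to be found in the camera images.
- press: Bench vial press, fixed: white base plate 160 (x) by 200 (y) by 15 mm high, two steel pillars, a blue head block 60 (x) by 92 (y) mm with its top 120 mm above the table, a steel ram through the block reaching 147 mm. Origin under the centre of the base plate, on the table. Its -x faces the robot's side (turned up to 0.35 rad), y is left, z up. The lever, the catch and all offsets below are in this frame.
- lever_hinge (a point): Middle of the lever's hinge axis, which runs along the press's y: 102.5 mm above the press's origin.
- lever (a joint): Angle of the lever, 0 (rest, leaning 20 degrees away from the robot, to the press's +x) to 1.05 rad (its stop, leaning 40 degrees to the press's -x, the robot's side). A spring pulls it back to 0: about 3 N at the handle at the start, 8 N at the stop; let go, it swings back. While the catch is up it is blocked at about 0.1 rad (0.2 if forced). It drives the ram 12 mm down.
- handle_mid (a point): Middle of the yellow handle bar that joins the ends of the lever's two steel side arms (a bail): round, 16 mm thick, along the press's y, 126 mm long, 120 mm from the hinge axis. The arms (12 mm thick) stand 55 mm either side of the middle, so 98 mm of bar between them is free. At rest it lies 41 mm to +x of the hinge and 215 mm above the table, at the stop 77 mm to -x and 194 mm above the table.
- catch (a joint): Angle of the red safety catch at the press's right side (-y), 0 (upright, its stop finger in front of the lever's right arm) to 1.5 rad (laid over outward, to the press's -y). It hinges on an axis along the press's x, 3 mm to +x, 78 mm to -y and 50 mm above the press's origin. A light push (under 1 N at the tab) moves it; friction holds it upright, but beyond about 0.4 rad it falls over by its own weight to 1.5.
- catch_tab (a point): Middle of the red thumb tab on top of the catch: a paddle 55 (x) by 10 (y) by 36 mm high, standing out from the catch's stem towards the robot. With the catch upright this point is 33 mm to -x and 78 mm to -y of the press's origin, 168 mm above the table (tab from 150 to 186 mm). Push it from its inner (+y) side to -y.
- canister: Air duster canister, green with a white band, 54 mm in diameter, fixed in a weighted foot 90 mm across, on the left (+y) of the press. Origin under its centre, on the table.
- cap_top (a point): Centre of the top of the white nozzle cap when it is up: flat, 30 mm in diameter, 152 mm above the table, on the canister's axis. A thin red straw points from it at the vial (it cannot be bumped). This point does not move with the cap.
- cap (a joint): How far the nozzle cap is pressed, 0 (up) to 0.006 m (fully down). A spring pushes it up: about 2 N to start, 5.5 N at the bottom.
- flask: Bystander: green glass conical flask, 76 mm across the foot, 104 mm high, loose. Origin under its centre.
- media_bottle: Bystander: glass bottle with an orange cap, 60 mm across, 130 mm high, loose. Origin under its centre.
- vial_box: Bystander: blue open box 80 by 60 by 28 mm with four stoppered vials in it, up to 47 mm high, loose. Origin under its centre.

How it is judged:
By the outcome, as a careful person would: the job done as asked, in the order asked, and still so for the second after the job is handed in, while the arm keeps its last pose, push and grip.
It also fails if it takes over 58 s, if anything falls off the work surface, if the arm or the gripper's body presses on something with over 40 N, if the wrist force passes 120 N, or if a joint passes its speed limit or range.

ROBOT

A 6-joint arm with a two-finger parallel gripper is mounted at the origin on the work surface. World frame = base frame: x ahead of the robot, y to its left, z up, the work surface at z = 0. Lengths are in m, angles in degrees, forces in N, time in s.
With the tool pointing down it reaches from about 0.25 to 0.725 m from the base axis. Payload 9.7 kg.
Tool frame: the origin (TCP) lies midway between the tips of the shut fingers; the grasp point (between the pads) lies 19 mm behind it (bot.pinch_z is the distance from the TCP to the grasp point, in m); z points along the fingers, y is the line along which they close (so a half turn about z gives the same grasp; the last joint's range is limited). The gripper opens to 85 mm and grips with 20 to 120 N. Pads are 22 mm wide; open, the fingers measure 114 mm over their backs; the gripper's body (76 mm by 85 mm) begins 54 mm behind the grasp point. The pads swing forward as they close: fully open they stand 13 mm farther back than shut.
Start: joints at [0, 4.979, 10.078, 95.1, 0, 90], TCP at [0.55, -0, 0.231] pointing down, gripper open.
Joint ranges: [-179.16, 179.16], [-48.56, 103.87], [-65.8, 70.77], [-126.05, 130.52], [-82.76, 87.17], [-180, 180]. Speed limits (degrees/s): [127.2, 127.2, 147.25, 180, 180, 180].

INTERFACE

Orientations are given as [roll, pitch, yaw] about the fixed x, y, z axes, in that order (R = Rz(yaw) Ry(pitch) Rx(roll)).
In Python, from workcell import sensors, camera, camera_params, ticket, bot gives the robot as it stands.
- The arm moves only by the shell command python3 -m jog 'ROWS' [FORCE]. ROWS is JSON, a list that holds one entry, the list of rows, each a list of 5 numbers: the shift along the world's x, y, z in units of 50 mm (1.0 is 50 mm), then the turn about the world's z in units of 5 degrees (1.0 is 5 degrees), then the opening, from 0 (shut) to 1 (fully open). In form: [[[tx, ty, tz, yaw, grip], ...]]. A call has 1 to 8 rows; each row shifts and turns the commanded pose from where the row before left it; what a row does not reach is not made up. A row lasts 1/10 s, in which the tool goes at most 50 mm and 8.59 degrees, less where a joint would pass 70% of its speed; a pose out of reach is approached as far as the arm can. A call is refused whole if a number of a shift passes 1 or a number of a turn 1, either way. A call with a gripper value outside its range is refused whole. The fingers move at their own pace and stop on an object; FORCE is the grip in N (left out, the last holds). Time passes only in rows, so rows that do not move let the fingers close. It gives the time, the measured TCP pose, the force, the opening and the grip force at its end, in the units of the state.
- sensors.get_obs(): the state, without advancing time (a new reading comes with each control period).
- camera(name): name is "scene" or "side" or "wrist"; returns the picture (420x560x3 uint8, blue, green, red); there is no depth.
- camera_params(name): a dict with "fx", "fy", "cx", "cy" (pixels), "T" (4x4, takes a point from camera to world coordinates); the wrist camera has in their place "tool_from_camera" (4x4, takes a point from camera to tool coordinates, whose origin is the TCP and whose axes are the flange's). Camera axes: x right, y down, z forward; pixel columns grow to the right and rows downward; lengths in m; the calibration is good to about 2 mm. The wrist camera is an equidistant fisheye: a pixel r from the principal point sees the ray r / f radians off the axis. A picture is of the moment at which its call begins: read the wrist's pose just before it. camera_params takes no time and is no camera call.
- ticket.job_done(): hands the job in; it is judged then, once.
The state is a dict: "time": time; "q": joint angles; "qd": joint speeds; "joint_efforts": joint torques, N m; "ee_pos": TCP position; "tcp_rot": TCP orientation; "wrist_force": force on the tool from outside, world axes, zero at the start; "torque": the same for the moment, N m; "opening": finger opening in m; "grasp_force": force on a finger pad.
Only numpy, scipy, OpenCV 4.12 (cv2) and the standard library are available. Lean on these libraries where they do the work, as an engineer would, in place of code of your own. Each camera call takes 0.05 s, during which the arm holds its last target. There are 200 camera calls.

## Working session

There is one attempt and no reset: what is moved stays moved. The work goes in short steps, Python scripts to look and compute and a shell command to move; the robot and the scene stay as the last step left them, time stands still between calls to the robot, and variables do not carry over. Pictures are saved under pics/ and viewed, at most 10 in all, crops included, and the job is handed in when it is done.

```bash
mkdir -p pics; ls; python3 - <<'E'
from workcell import sensors, camera, camera_params
import cv2,json,numpy as np
np.set_printoptions(precision=4,suppress=True)
a=camera("scene");b=camera("side")
cv2.imwrite("pics/scene0.png",a);cv2.imwrite("pics/side0.png",b)
for n in("scene","side","wrist"):print(n,camera_params(n))
print(sensors.get_obs())
E
```

```text
pics
scene {'fx': 431.24880264056685, 'fy': 431.24880264056685, 'cx': 279.8508321492346, 'cy': 213.9688067854113, 'T': array([[ 0.4806,  0.7084, -0.5169,  1.1369],
       [ 0.8769, -0.3868,  0.2853, -0.3492],
       [ 0.0021, -0.5904, -0.8071,  0.9165],
       [ 0.    ,  0.    ,  0.    ,  1.    ]])}
side {'fx': 408.655513873361, 'fy': 408.655513873361, 'cx': 279.99875838773073, 'cy': 208.52375928098658, 'T': array([[-0.7957, -0.3053,  0.5232,  0.131 ],
       [-0.6054,  0.3735, -0.7028,  0.6096],
       [ 0.0192, -0.876 , -0.482 ,  0.6055],
       [ 0.    ,  0.    ,  0.    ,  1.    ]])}
wrist {'fx': 325.19226210127806, 'fy': 325.19226210127806, 'cx': 280.93280659392553, 'cy': 207.96250135396366, 'tool_from_camera': array([[ 0.0014, -0.9453, -0.3262,  0.0844],
       [ 1.    ,  0.0014,  0.0002,  0.0002],
       [ 0.0003, -0.3262,  0.9453, -0.1451],
       [ 0.    ,  0.    ,  0.    ,  1.    ]])}
{'time': 0.1, 'q': array([-0.0003,  5.0078, 10.0395, 95.0989,  0.0006, 89.9998]), 'qd': array([-0.016 ,  0.0555,  0.0805,  0.0797, -0.0287,  0.0322]), 'joint_efforts': array([  0.0005, -52.1562,  46.5653,   0.016 ,  -0.    ,  -0.    ]), 'ee_pos': array([0.5498, 0.    , 0.2307]), 'tcp_rot': array([-179.9328,   -0.0006,   89.9999]), 'wrist_force': array([-1.1302,  0.2559,  0.2886]), 'torque': array([-0.0204, -0.0073,  0.0054]), 'grasp_force': 0.0, 'opening': 0.08528280097505986}
```

View pics/scene0.png

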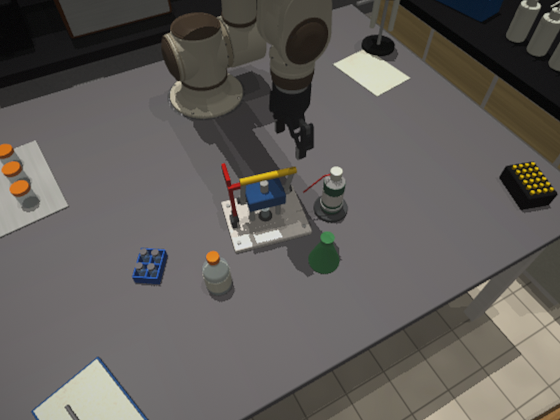

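View pics/side0.png

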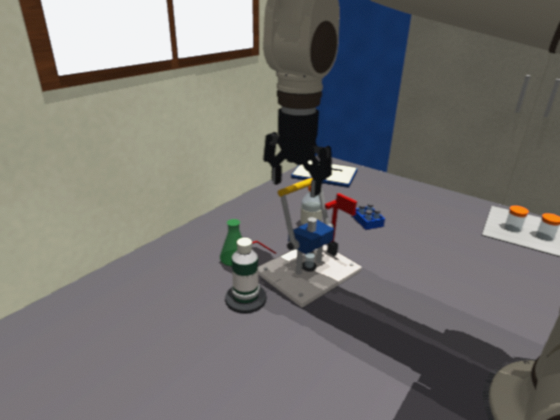

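The scene view shows the yellow bar at about (230–297, 178), the red catch at (230, 190), the canister cap at (337, 173), the flask at (325, 253), the bottle at (215, 270) and the box at (150, 265). In the side view the cap is at (245, 245), the red tab at (345, 204) and the bar at (297, 187).

```bash
cat > h.py <<'E'
import cv2,numpy as np
from workcell import sensors,camera,camera_params
np.set_printoptions(precision=4,suppress=True)
def ray(n,uv):
    p=camera_params(n);T=p["T"];d=np.array([(uv[0]-p["cx"])/p["fx"],(uv[1]-p["cy"])/p["fy"],1.])
    return T[:3,3],T[:3,:3]@d
def onz(n,uv,z):
    o,d=ray(n,uv);return o+d*(z-o[2])/d[2]
def tri(uv1,uv2):
    (o,d),(p,e)=ray("scene",uv1),ray("side",uv2)
    s=np.linalg.lstsq(np.c_[d,-e],p-o,rcond=None)[0];a=o+s[0]*d;b=p+s[1]*e
    return (a+b)/2,np.linalg.norm(a-b)
def mask(im,lo,hi,box):
    h=cv2.inRange(cv2.cvtColor(im,cv2.COLOR_BGR2HSV),lo,hi);m=np.zeros_like(h)
    x0,y0,x1,y1=box;m[y0:y1,x0:x1]=h[y0:y1,x0:x1];return m
E
python3 - <<'E'
from h import *
a=cv2.imread("pics/scene0.png");b=cv2.imread("pics/side0.png")
def rep(t,m):
    c=max(cv2.findContours(m,0,2)[0],key=cv2.contourArea);print(t,cv2.boundingRect(c),cv2.contourArea(c));return c
y=rep("bar scene",mask(a,(20,120,120),(32,255,255),(200,140,320,220)))
r=cv2.minAreaRect(y);print(r)
p=cv2.boxPoints(r);p=p[np.argsort(p[:,0])];e1,e2=p[:2].mean(0),p[2:].mean(0)
P,Q=onz("scene",e1,.215),onz("scene",e2,.215);v=Q-P
print("bar",P,Q,(P+Q)/2,np.linalg.norm(v),"press yaw",np.degrees(np.arctan2(-v[0],v[1])))
rep("bar side",mask(b,(20,120,120),(32,255,255),(260,160,360,220)))
rs=rep("red scene",mask(a,(0,150,80),(6,255,255),(215,150,245,230)))
rr=rep("red side",mask(b,(0,150,80),(6,255,255),(320,190,365,260)))
rep("plate scene",mask(a,(0,0,140),(179,60,255),(200,180,320,260)))
A=cv2.resize(a[140:260,200:360],None,fx=5,fy=5,interpolation=2)
B=cv2.resize(b[160:320,210:390],None,fx=4,fy=4,interpolation=2)
B=B[:600];cv2.imwrite("pics/a.png",A);cv2.imwrite("pics/b.png",B)
E
```

```text
bar scene (239, 168, 57, 16) 236.5
((267.17645263671875, 174.79412841796875), (5.965587139129639, 57.26963424682617), 77.47119140625)
bar [ 0.5696 -0.1355  0.215 ] [ 0.5959 -0.0129  0.215 ] [ 0.5828 -0.0742  0.215 ] 0.12530351813660107 press yaw -12.113256709997087
bar side (285, 178, 28, 13) 121.0
red scene (222, 163, 8, 19) 57.5
red side (337, 193, 20, 21) 62.0
plate scene (221, 200, 33, 51) 452.0
```

View pics/a.png

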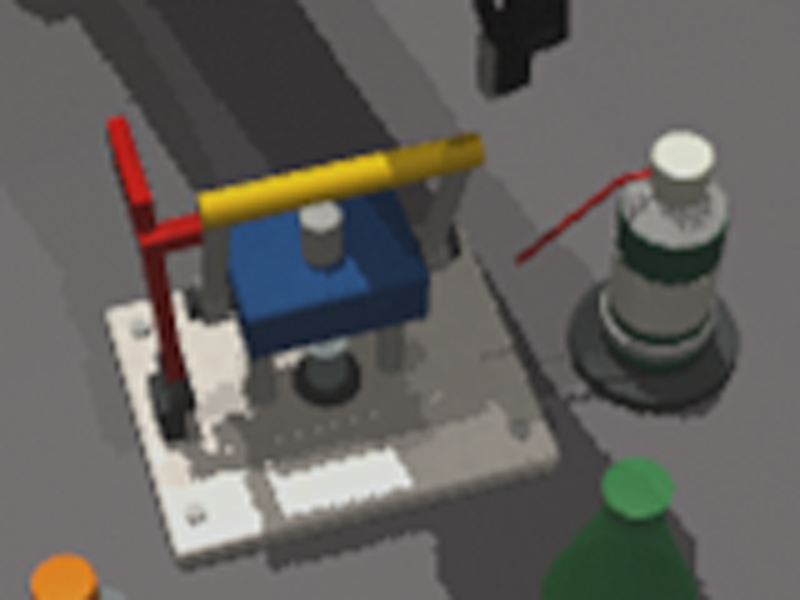

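View pics/b.png

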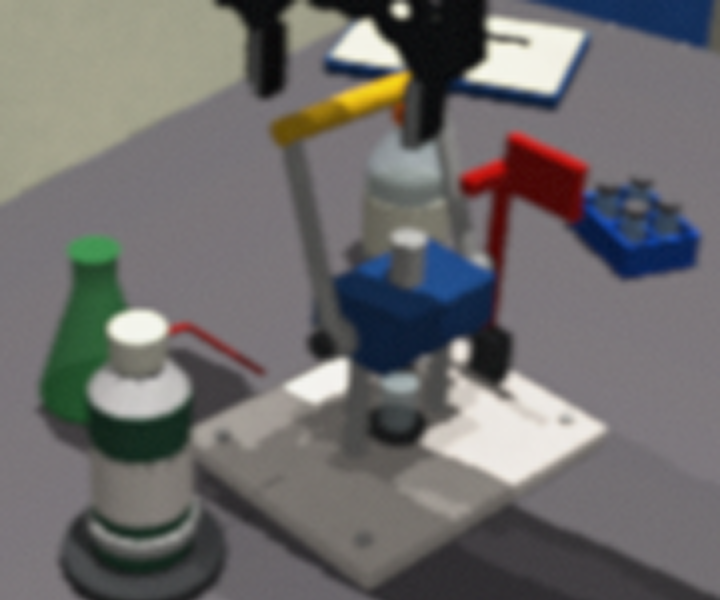

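The bar is 125 mm long as measured (126 expected). In the scene crop the cap top is at (683, 156) and the plate corners at (178, 555), (555, 455) and (108, 312). In the side crop the cap top is at (137, 328), the tab centre at (546, 177), the ram top at (407, 240) and the plate corners at (607, 428) and (370, 580).

```bash
python3 - <<'E'
from h import *
S=lambda x,y:((x+.5)/5-.5+200,(y+.5)/5-.5+140)
D=lambda x,y:((x+.5)/4-.5+210,(y+.5)/4-.5+160)
print("cap",tri(S(683,156),D(137,328)),onz("scene",S(683,156),.152),onz("side",D(137,328),.152))
print("ram",tri(S(322,215),D(407,238)))
c=[onz("scene",S(*p),.015) for p in((178,553),(556,455),(108,312))]
c2=[onz("side",D(*p),.015) for p in((607,428),(370,580))]
for q in c+c2:print("corner",q)
v=c[1]-c[0];print("len",np.linalg.norm(v),np.degrees(np.arctan2(-v[0],v[1])))
v=c2[1]-c2[0];print("len",np.linalg.norm(v),np.degrees(np.arctan2(-v[0],v[1])))
print("centre",(c[1]+c[2])/2)
t=np.radians(-12.1);R=np.array([[np.cos(t),-np.sin(t)],[np.sin(t),np.cos(t)]])
o=np.array([.5828,-.0742])-R@[.041,0];print("o",o,"tab",o+R@[-.033,-.078],"stop",o+R@[-.077,0])
print("tab side (y known?)",onz("side",D(546,177),.168), onz("side",D(585,172),.186),onz("side",D(512,135),.186),onz("scene",S(116,120),.186))
print("flask top",tri(S(637,487),D(94,250)))
E
```

```text
cap (array([0.5984, 0.1007, 0.1496]), np.float64(0.00014265739696910058)) [0.6001 0.0992 0.152 ] [0.596  0.1035 0.152 ]
ram (array([ 0.5458, -0.0657,  0.1459]), np.float64(0.00024247645834607595))
corner [ 0.6033 -0.1788  0.015 ]
corner [0.6424 0.0129 0.015 ]
corner [ 0.4509 -0.1478  0.015 ]
corner [ 0.4458 -0.1451  0.015 ]
corner [0.4819 0.0528 0.015 ]
len 0.19565684904777658 -11.517865426166523
len 0.20111903732503636 -10.356403354140912
centre [ 0.5466 -0.0674  0.015 ]
o [ 0.5427 -0.0656] tab [ 0.4941 -0.135 ] stop [ 0.4674 -0.0495]
tab side (y known?) [ 0.5022 -0.1415  0.168 ] [ 0.473  -0.1295  0.186 ] [ 0.5274 -0.1434  0.186 ] [ 0.4808 -0.1371  0.186 ]
flask top (array([0.7229, 0.001 , 0.1025]), np.float64(0.00046169395055419617))
```

```bash
python3 -m jog '[[[0.3,0.6,0.2,0,0],[0.4,0.7,0,0,0],[0.26,0.72,-0.2,0,0],[0,0,-0.5,0,0],[0,0,-0.4,0,0],[0,0,-0.2,0,0],[0,0,0,0,0],[0,0,0,0,0]]]' 20; python3 - <<'E'
from h import *
print(sensors.get_obs())
cv2.imwrite("pics/s1.png",np.hstack([cv2.resize(camera("scene")[100:240,220:360],None,fx=2.8,fy=2.8),cv2.resize(camera("side")[140:280,190:330],None,fx=2.8,fy=2.8)]))
E
```

```text
time: 0.9
ee_pos: [0.5981, 0.1008, 0.1771]
tcp_rot: [180.0, -0.0, 90.0]
wrist_force: [0.9, 0.2, 0.9]
opening: 0.0
grasp_force: 0.0
{'time': 0.9, 'q': array([ 9.5633, 12.0096, 11.9421, 89.8977,  0.0003, 99.5867]), 'qd': array([-0.0615, -0.4558,  1.0145, -0.0246,  0.0377,  0.0935]), 'joint_efforts': array([  0.1761, -58.5987,  45.4654,  -0.0905,   0.005 ,  -0.0001]), 'ee_pos': array([0.5981, 0.1008, 0.1771]), 'tcp_rot': array([179.9657,  -0.0061,  89.9766]), 'wrist_force': array([0.943 , 0.2064, 0.9467]), 'torque': array([0.0052, 0.0114, 0.0135]), 'grasp_force': 0.0, 'opening': 3.1662042009022064e-05}
```

View pics/s1.png

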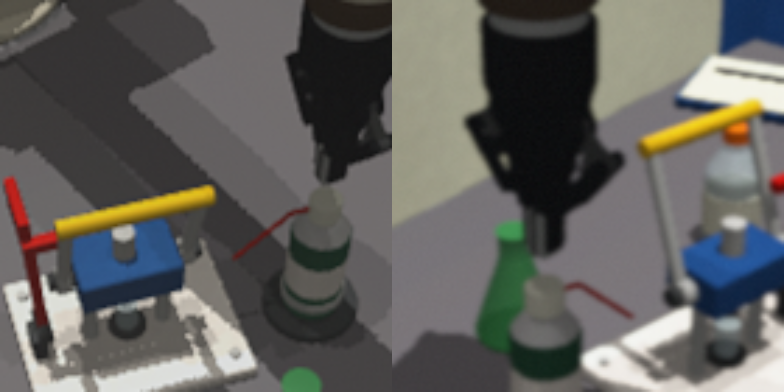

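The shut fingers are right over the cap in both views (about (325, 185) in the left half, (545, 270) in the right half), and the bar is fully visible. Next I press the cap.

```bash
python3 -m jog '[[[0,0,-0.3,0,0],[0,0,-0.18,0,0],[0,0,-0.06,0,0],[0,0,-0.06,0,0],[0,0,-0.04,0,0],[0,0,0,0,0]]]'
```

```text
time: 1.6
ee_pos: [0.5982, 0.1009, 0.146]
tcp_rot: [179.9, -0.0, 90.0]
wrist_force: [-2.7, -2.1, 10.0]
opening: -0.0001
grasp_force: 4.7
```

```bash
python3 -m jog '[[[0,0,-0.04,0,0],[0,0,0,0,0],[0,0,0,0,0]]]'; python3 -m jog '[[[0,0,0.24,0,0],[0,0,0.4,0,0],[0,0,0,0,0]]]'; python3 - <<'E'
from h import *
o=np.array([.5445,-.066]);t=np.radians(-11.5);R=np.array([[np.cos(t),-np.sin(t)],[np.sin(t),np.cos(t)]])
for p in((-.042,-.042),(-.042,-.125),(.041,0),(0,0),(-.077,0)):print(p,o+R@p)
E
```

```text
time: 1.9
ee_pos: [0.5983, 0.1009, 0.1459]
tcp_rot: [179.8, -0.0, 90.0]
wrist_force: [-6.5, -2.1, 19.2]
opening: -0.0003
grasp_force: 9.9
time: 2.2
ee_pos: [0.5989, 0.1012, 0.1773]
tcp_rot: [179.8, -0.0, 90.0]
wrist_force: [0.9, -0.0, 0.1]
opening: -0.0
grasp_force: 0.0
(-0.042, -0.042) [ 0.495  -0.0988]
(-0.042, -0.125) [ 0.4784 -0.1801]
(0.041, 0) [ 0.5847 -0.0742]
(0, 0) [ 0.5445 -0.066 ]
(-0.077, 0) [ 0.469  -0.0506]
```

The cap bottomed at 0.1459 (force rising with no travel) and was released. Now I go round the front to the tab's inner side.

```bash
python3 -m jog '[[[-0.6,0,0,-0.5,0],[-0.7,-0.3,0,-0.6,0],[-0.5,-0.7,0,-0.6,0],[-0.26,-0.9,0,-0.6,0],[0,-0.9,0,0,0],[0,-0.8,-0.1,0,0],[0,-0.4,-0.18,0,0],[0,0,0,0,0]]]'; python3 - <<'E'
from h import *
a=camera("scene");b=camera("side")
cv2.imwrite("pics/s2.png",np.hstack([cv2.resize(a[100:240,180:320],None,fx=2.8,fy=2.8),cv2.resize(b[140:280,270:410],None,fx=2.8,fy=2.8)]))
E
```

```text
time: 3.0
ee_pos: [0.4942, -0.1011, 0.1586]
tcp_rot: [-179.9, 0.0, 78.3]
wrist_force: [0.0, 0.5, 0.7]
opening: -0.0001
grasp_force: 0.0
```

View pics/s2.png

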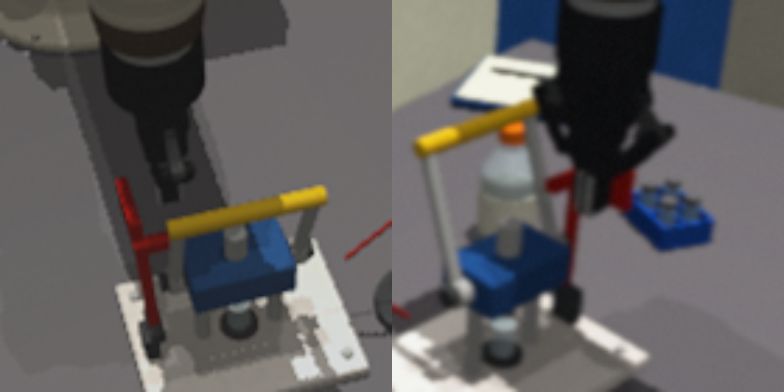

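The fingertips (about (170, 190) left, (590, 195) right) stand inside the red tab (left (128, 210)), clear of the lever arm. Next I push outward.

```bash
python3 -m jog '[[[-0.05,-0.25,0,0,0],[-0.05,-0.25,0,0,0],[-0.05,-0.25,0,0,0],[-0.05,-0.25,0,0,0],[-0.05,-0.25,0,0,0],[-0.05,-0.25,0,0,0],[-0.04,-0.2,0,0,0],[0,0,0,0,0]]]';python3 -m jog '[[[0,0,0.2,0,0],[0.05,0.25,0.5,0,0],[0.05,0.4,0.5,0,0.3],[0.1,0.4,0.3,0,1],[0,0,0,0,1],[0,0,0,0,1],[0,0,0,0,1],[0,0,0,0,1]]]'; python3 - <<'E'
from h import *
a=camera("scene");b=camera("side")
cv2.imwrite("pics/s3.png",np.hstack([cv2.resize(a[100:240,180:320],None,fx=2.8,fy=2.8),cv2.resize(b[140:280,270:410],None,fx=2.8,fy=2.8)]))
E
```

```text
time: 3.9
ee_pos: [0.4777, -0.1853, 0.1602]
tcp_rot: [-180.0, 0.0, 78.4]
wrist_force: [-0.4, -0.8, 0.0]
opening: 0.0001
grasp_force: 0.0
time: 4.7
ee_pos: [0.4876, -0.1319, 0.2345]
tcp_rot: [-179.9, 0.0, 78.5]
wrist_force: [0.1, -0.7, -0.4]
opening: 0.0845
grasp_force: 0.0
```

View pics/s3.png

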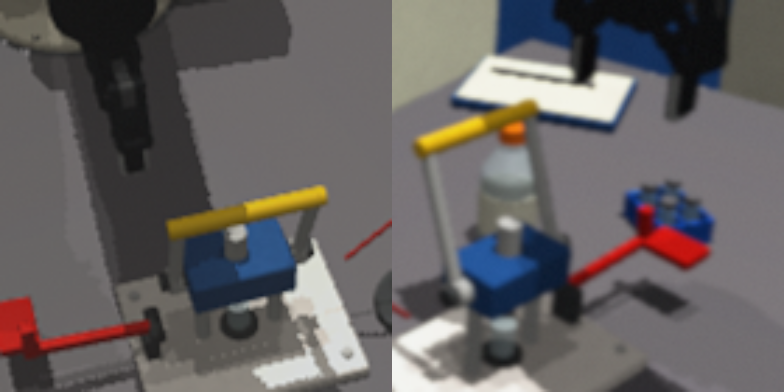

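The catch is laid fully over outward (tab at left (15, 325), right (680, 245)). The bar is clear in both views, so I check its middle by triangulation.

```bash
python3 - <<'E'
from h import *
s=lambda x,y:((x+.5)/2.8-.5+180,(y+.5)/2.8-.5+100)
d=lambda x,y:((x-392+.5)/2.8-.5+270,(y+.5)/2.8-.5+140)
L,R=tri(s(168,229),d(537,106)),tri(s(327,192),d(420,148));print(L,R,(L[0]+R[0])/2)
E
python3 -m jog '[[[0.2,0.1,0.2,0,1],[0.5,0.3,0,0,1],[0.6,0.35,0,0,1],[0.42,0.3,0,0,1],[0.2,0.1,0,0,1],[0,0,0,0,1]]]'
```

```text
(array([ 0.5703, -0.136 ,  0.2155]), np.float64(0.002630154426787511)) (array([ 0.5967, -0.0115,  0.2168]), np.float64(0.002645061106575797)) [ 0.5835 -0.0737  0.2161]
time: 5.4
ee_pos: [0.5845, -0.0738, 0.2443]
tcp_rot: [-179.9, 0.0, 78.6]
wrist_force: [-0.1, 0.4, 0.4]
opening: 0.0853
grasp_force: 0.0
```

```bash
python3 -m jog '[[[0,0,-0.5,0,1],[0,0,-0.4,0,1],[0,0,-0.12,0,1],[0,0,0,0,0],[0,0,0,0,0],[0,0,0,0,0],[0,0,0,0,0],[0,0,0,0,0]]]' 30; python3 - <<'E'
from h import *
a=np.radians(np.array([20,10,0,-10,-20,-30,-38,-40,-42]));u=np.array([.980,-.199])
d=np.diff(.12*np.sin(a));z=np.diff(.12*np.cos(a))
print(np.c_[np.outer(d,u),z]/.05)
E
```

```text
time: 6.2
ee_pos: [0.5846, -0.0741, 0.1951]
tcp_rot: [179.9, -0.0, 78.5]
wrist_force: [3.6, -1.9, -1.3]
opening: 0.015
grasp_force: 29.2
[[-0.396   0.0804  0.1083]
 [-0.4084  0.0829  0.0365]
 [-0.4084  0.0829 -0.0365]
 [-0.396   0.0804 -0.1083]
 [-0.3716  0.0755 -0.1768]
 [-0.272   0.0552 -0.1872]
 [-0.0638  0.013  -0.0527]
 [-0.062   0.0126 -0.055 ]]
```

```bash
python3 -m jog '[[[-0.2,0.04,0.06,0,0],[-0.2,0.04,0.05,0,0],[-0.2,0.04,0.02,0,0],[-0.2,0.04,0.02,0,0],[-0.2,0.04,-0.02,0,0],[-0.2,0.04,-0.02,0,0],[-0.2,0.04,-0.05,0,0],[-0.2,0.04,-0.06,0,0]]]'
```

```text
time: 7.0
ee_pos: [0.5057, -0.0582, 0.196]
tcp_rot: [179.6, -0.0, 78.5]
wrist_force: [6.4, -1.5, 3.6]
opening: 0.0147
grasp_force: 30.5
```

```bash
python3 -m jog '[[[-0.19,0.04,-0.08,0,0],[-0.18,0.04,-0.1,0,0],[-0.14,0.03,-0.09,0,0],[-0.13,0.02,-0.1,0,0],[-0.06,0.01,-0.05,0,0],[-0.04,0.01,-0.04,0,0],[0,0,0,0,0]]]'
```

```text
time: 7.7
ee_pos: [0.4695, -0.0508, 0.1738]
tcp_rot: [179.5, -0.0, 78.5]
wrist_force: [8.5, -2.1, 9.4]
opening: 0.0149
grasp_force: 31.5
```

```bash
python3 -m jog '[[[-0.04,0.01,-0.04,0,0],[-0.03,0.01,-0.03,0,0],[0,0,0,0,0],[0,0,0,0,0]]]'
```

```text
time: 8.1
ee_pos: [0.4695, -0.0508, 0.1735]
tcp_rot: [179.0, -0.0, 78.5]
wrist_force: [19.3, -7.6, 22.5]
opening: 0.0149
grasp_force: 33.0
```

The force rises with no travel, so the handle is at its stop. One last look before handing in.

```bash
python3 - <<'E'
from h import *
a=camera("scene");b=camera("side")
cv2.imwrite("pics/s4.png",np.hstack([cv2.resize(a[110:310,120:360],None,fx=1.65,fy=1.65),cv2.resize(b[130:330,200:440],None,fx=1.65,fy=1.65)]))
o=sensors.get_obs();print(o["ee_pos"],o["wrist_force"],o["grasp_force"],o["opening"])
E
```

```text
[ 0.4695 -0.0508  0.1736] [19.2865 -4.8687 22.2134] 33.030579686164856 0.015137859279612238
```

View pics/s4.png

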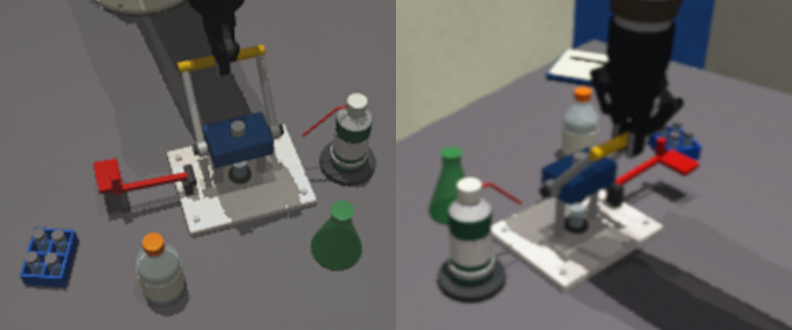

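The lever is pulled over with the bar gripped (left (222, 57), right (610, 150)), and the catch is down at (110, 178). The cap is up, and the flask, bottle and box are undisturbed.

```bash
python3 -c "
from workcell import ticket
print(ticket.job_done())"
```

```text
the job is handed in; nothing more can be done
None
```

The job is handed in at about 8 s of robot time, no verdict shown: the duster cap was pressed fully down and released, the catch laid over, and the handle pulled to its stop and still gripped, with the flask, bottle and box left standing.

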